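Lock the stop block with the orange T-bolt

ROBOT

A 6-joint arm with a two-finger parallel gripper is mounted at the origin on the work surface. World frame = base frame: x ahead of the robot, y to its left, z up, the work surface at z = 0. Lengths are in m, angles in rad, forces in N, time in s.
With the tool pointing down it reaches from about 0.275 to 0.725 m from the base axis. Payload 5.6 kg.
Tool frame: the origin (TCP) lies midway between the tips of the shut fingers; the grasp point (between the pads) lies 19 mm behind it; z points along the fingers, x is the direction in which the jaws open and shut, and the axes are right-handed (so a half turn about z gives the same grasp; the last joint's range is limited). The gripper opens to 85 mm and grips with 20 to 120 N. Pads are 22 mm wide; open, the fingers measure 114 mm over their backs; the gripper's body (76 mm by 85 mm) begins 54 mm behind the grasp point. The pads swing forward as they close: fully open they stand 13 mm farther back than shut.
Start: joints at [-0.982, 0.255, 0.108, 0, -1.424, -0.285], TCP at [0.165, -0.525, 0.231] pointing down, gripper open.
Joint ranges: [-2.95, 2.95], [-1.21, 1.97], [-1.09, 1.5], [-2.87, 1.71], [-2.94, -0.07], [-3.05, 3.05]. Speed limits (rad/s): [2.57, 2.57, 3.14, 3.14, 3.14, 3.14].

INTERFACE

Orientations are given as a rotation vector (axis times angle).
In Python, from cell import manip, vision gives the robot as it stands.
- The arm moves only by the shell command python3 -m creep 'ROWS'. ROWS is JSON, a list of rows, each a list of 5 numbers: the finger opening in mm, from 0 to 85.4, then the shift along the world's x, y, z in mm, then the turn about the world's z in degrees. A call has 1 to 5 rows; each row is the pose to reach, as a shift and turn from the pose measured when the call began; what a row does not reach only later rows make up. A row lasts 1/8 s, in which the tool goes at most 62.5 mm and 10.7 degrees, less where a joint would pass 70% of its speed; a pose out of reach is approached as far as the arm can. A call with a gripper value outside its range is refused whole. The fingers move at their own pace and stop on an object; the grip force is fixed at half the most. Time passes only in rows, so rows that repeat a pose let the fingers close. It gives the time, the measured TCP pose, the force and the opening at its end, in the units of the state.
- manip.get_obs(): the state, without advancing time (a new reading comes with each control period).
- vision.capture(name): name is "side" or "top"; returns the picture (400x640x3 uint8, red, green, blue); there is no depth.
- vision.get_calibration(name): a dict with "K" (3x3 intrinsics, pixels), "world_to_cam" (4x4, takes a point from world to camera coordinates). Camera axes: x right, y down, z forward; pixel columns grow to the right and rows downward; lengths in m; the calibration is good to about 2 mm. A picture is of the moment at which its call begins. get_calibration takes no time and is no camera call.
- manip.finish_job(): hands the job in, once; it reports no verdict.
The state is a dict: "time_s": time; "joint_pos": joint angles; "qd": joint speeds; "effort": joint torques, N m; "tool_pos": TCP position; "ee_rot": TCP orientation; "force": force on the tool from outside, world axes, zero at the start; "moment": the same for the moment, N m; "opening": finger opening in m.
Only numpy, scipy, OpenCV 4.12 (cv2) and the standard library are available. Lean on these libraries where they do the work, as an engineer would, in place of code of your own. Each camera call takes 0.05 s, during which the arm holds its last target.

TASK

Lower the head of the orange-handled T-bolt into the open part of the bed's T-slot with its long side along the slot, and slide it along inside the slot until its shank is in the notch of the blue stop-block foot. Then give it a quarter turn so the head lies square across the slot and locks under the slot's lips, and let go, leaving it upright. Leave the black- and green-handled studs standing where they are.

Things in the scene. Friction and masses are not known exactly. Their poses are not given: they have to be found in the camera images.
- tbolt: T-bolt, orange grip bar, standing on its head, 80 mm tall, 0.2-0.35 kg. Origin: centre of the head's underside; z up the shank; x along the head. Steel head 56 (x) x 28 (y) x 9 high; shank 12 dia; collar 22 dia at 42-47 mm; grip bar parallel to the head, 56 (x) x 22 (y), from 46 to 80 mm up: pinch its 22 mm at about 64 mm up. A half turn looks the same.
- seat (a point): Shank's home in the stop's notch, on the slot floor, 6 mm above the table; y along slot into notch, x across. Fixed aluminium bed, top at z 30; slot mouth 40 wide, lips 10 thick, channel 74 wide x 20 high, free from y -30 to -180. Blue foot on the bed (80 wide, 8 thick) from y -30; notch 25 wide (head cannot pass), ends y +20. Dark upright y 70-95, top z 80. Head on floor: collar 4 above foot (mm).
- disc_stud: It stands upright on its foot, 80 mm tall; same round shank and grip bar as the T-bolt (the bar lies along its x axis); origin at the centre of its underside, z up. Black grip; round foot 60 mm in diameter, 9 mm high, which does not fit the slot. Bystander: leave it.
- square_stud: It stands upright on its foot, 80 mm tall; same round shank and grip bar as the T-bolt (the bar lies along its x axis); origin at the centre of its underside, z up. Green grip; square foot 56 x 56 mm, 9 mm high, which does not fit the slot. Bystander: leave it.
There are look-alikes about, which are no part of the job. Of the things that look like the tbolt, take the one that is farthest to the robot's right at the start.

How it is judged:
By the outcome, as a careful person would: the job done as asked, in the order asked, and still so for the second after the job is handed in, with the robot touching nothing.
It also fails if it takes over 45 s, if anything falls off the work surface, if the arm or the gripper's body presses on something with over 40 N, if the wrist force passes 120 N, or if a joint passes its speed limit or range.

## Working session

There is one attempt and no reset: what is moved stays moved. The work goes in short steps, Python scripts to look and compute and a shell command to move; the robot and the scene stay as the last step left them, time stands still between calls to the robot, and variables do not carry over. Pictures are saved under pics/ and viewed, and the job is handed in when it is done.

```bash
ls; mkdir -p pics; python3 - <<'E'
from cell import manip, vision
import cv2
o=manip.get_obs(); print(o)
for n in ("top","side"):
    im=vision.capture(n); cv2.imwrite(f"pics/{n}0.png",im[...,::-1]); c=vision.get_calibration(n); print(n,c)
E
```

```text
pics
{'time_s': 0.0, 'joint_pos': array([-9.82399725e-01,  2.55743903e-01,  1.06996592e-01, -4.59628692e-04,
       -1.42390089e+00, -2.84583387e-01]), 'qd': array([ 0.00084313, -0.00024953,  0.00015738, -0.00191666,  0.00094056,
       -0.00027987]), 'effort': array([-5.68041578e-04, -3.86629915e+01,  2.37934148e+01,  5.36530942e+00,
       -6.14015444e-03,  6.29832289e-05]), 'tool_pos': array([ 0.16443061, -0.52432299,  0.23039659]), 'ee_rot': array([-1.85885204e+00, -2.53067484e+00, -1.66472215e-03]), 'force': array([-0.347737  , -0.50038809,  0.33223922]), 'moment': array([ 0.0411885 , -0.03701365, -0.05901193]), 'opening': 0.08561341129287482}
top {'K': array([[393.88424543,   0.        , 311.64206401],
       [  0.        , 393.88424543, 197.37317367],
       [  0.        ,   0.        ,   1.        ]]), 'world_to_cam': array([[ 0.02149171, -0.99931218, -0.03022051, -0.07215375],
       [-0.99319738, -0.01788058, -0.11506196,  0.49249271],
       [ 0.11444246,  0.03248781, -0.99289852,  0.88251514],
       [ 0.        ,  0.        ,  0.        ,  1.        ]])}
side {'K': array([[379.60105162,   0.        , 315.10240258],
       [  0.        , 379.60105162, 199.0512201 ],
       [  0.        ,   0.        ,   1.        ]]), 'world_to_cam': array([[-0.89306532, -0.44989791,  0.00512024,  0.39700813],
       [-0.25899746,  0.50474816, -0.8234984 ,  0.20130285],
       [ 0.36790578, -0.73676399, -0.56729549,  0.51215098],
       [ 0.        ,  0.        ,  0.        ,  1.        ]])}
```

View pics/top0.png

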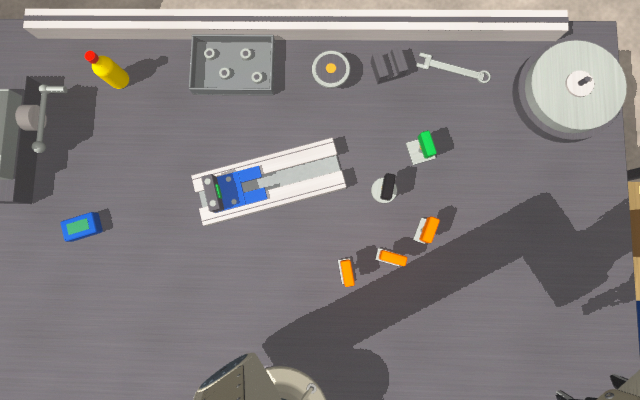

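View pics/side0.png

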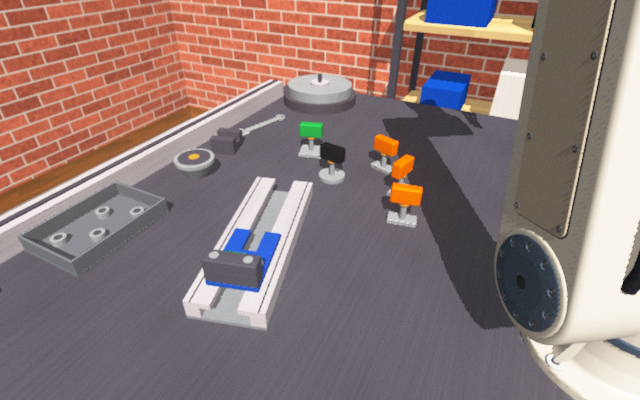

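Top view: three orange-handled items at (347,272), (392,258) and (428,230). The rightmost, (428,230), is the target. The slot runs from the notch near (250,185) to its open end near (340,160). I'll zoom in and measure next.

```bash
cat > h.py <<'E'
import numpy as np, cv2
from cell import manip, vision
C={n:vision.get_calibration(n) for n in("top","side")}
def ray(n,p):
    K=C[n]["K"];T=C[n]["world_to_cam"];R=T[:3,:3];t=T[:3,3]
    d=R.T@np.linalg.inv(K)@np.array([p[0],p[1],1.]); return -R.T@t,d
def plane(n,p,z):
    o,d=ray(n,p); return o+d*(z-o[2])/d[2]
def proj(n,P):
    K=C[n]["K"];T=C[n]["world_to_cam"];q=K@(T[:3,:3]@np.asarray(P,float)+T[:3,3]); return q[:2]/q[2]
def mask(im,col):
    h=cv2.cvtColor(im,cv2.COLOR_RGB2HSV)
    lo,hi={"orange":((6,170,110),(18,255,255)),"blue":((105,150,60),(125,255,255)),"green":((50,150,60),(75,255,255))}[col]
    return cv2.inRange(h,lo,hi)
def blobs(im,col,a=40):
    m=mask(im,col);c,_=cv2.findContours(m,cv2.RETR_EXTERNAL,cv2.CHAIN_APPROX_NONE)
    return [k for k in c if cv2.contourArea(k)>a]
def zoom(im,x0,y0,x1,y1,s,f):
    cv2.imwrite(f,cv2.resize(im[y0:y1,x0:x1,::-1],None,fx=s,fy=s,interpolation=cv2.INTER_CUBIC))
E
python3 - <<'E'
from h import *
im=cv2.imread("pics/top0.png")[...,::-1]; s=cv2.imread("pics/side0.png")[...,::-1]
for n,i in(("top",im),("side",s)):
  for c in("orange","blue"):
    for k in blobs(i,c):
        print(n,c,cv2.minAreaRect(k),cv2.contourArea(k))
zoom(im,185,130,360,230,4.5,"pics/z1.png")
zoom(im,330,120,460,300,3.3,"pics/z2.png")
zoom(s,180,120,440,330,2.8,"pics/z3.png")
E
```

```text
top orange ((392.82391357421875, 257.2583923339844), (27.471920013427734, 9.339612007141113), 14.620874404907227) 49.5
top orange ((428.9521179199219, 229.2945098876953), (13.2256498336792, 26.568340301513672), 20.556047439575195) 293.5
top blue ((80.80427551269531, 226.37367248535156), (21.833730697631836, 39.61091995239258), 72.6459732055664) 779.5
top blue ((241.11001586914062, 187.537353515625), (33.689388275146484, 44.12472915649414), 75.0685806274414) 1129.0
side orange ((15.566143035888672, 195.32786560058594), (16.416711807250977, 42.97135543823242), 62.650123596191406) 367.5
side orange ((405.69683837890625, 194.8545379638672), (31.695411682128906, 22.547748565673828), 8.530765533447266) 593.0
side orange ((402.25006103515625, 166.25003051757812), (17.677669525146484, 29.698484420776367), 45.0) 374.0
side orange ((385.7972717285156, 144.71621704101562), (24.495450973510742, 19.563480377197266), 9.462321281433105) 369.0
side blue ((232.81886291503906, 286.0191650390625), (54.14263153076172, 7.286895275115967), 3.4336302280426025) 129.5
side blue ((249.11473083496094, 249.49118041992188), (46.8877067565918, 51.2437744140625), 22.166345596313477) 816.5
side blue ((444.7702941894531, 88.87837219238281), (45.209720611572266, 36.332176208496094), 9.462322235107422) 1402.0
side blue ((460.5, 13.0), (26.0, 71.0), 90.0) 1572.0
```

View pics/z1.png

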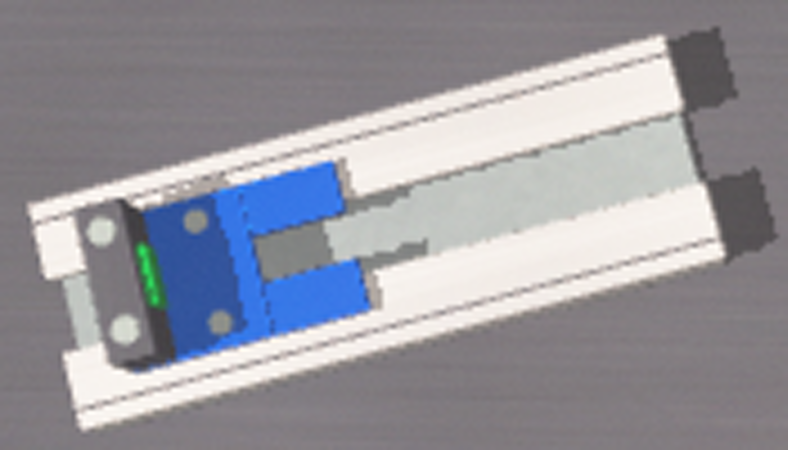

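View pics/z2.png

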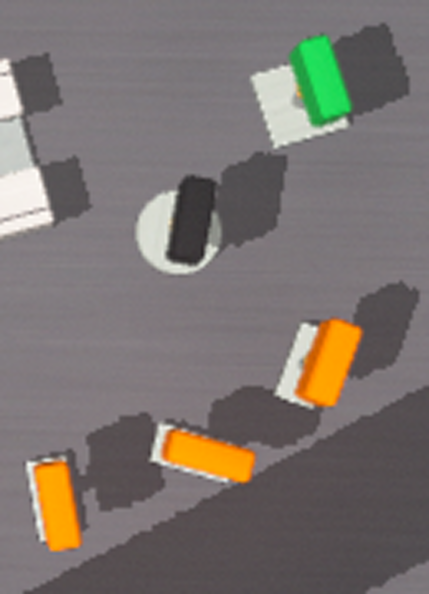

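View pics/z3.png

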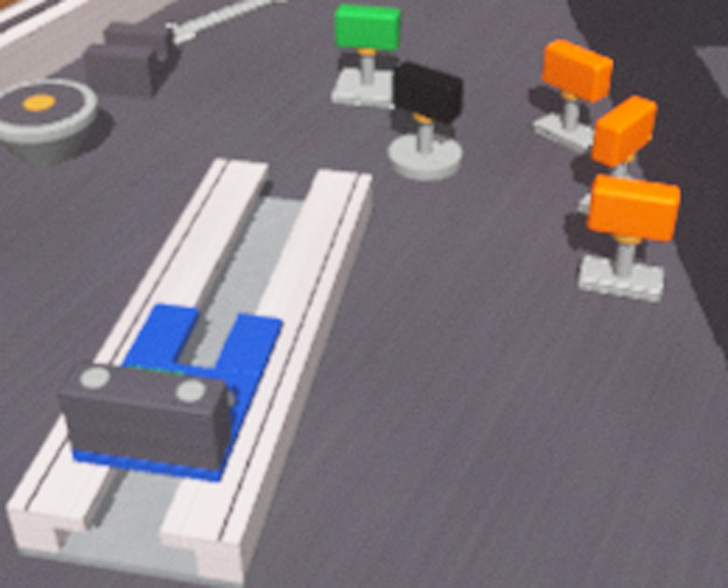

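```bash
python3 - <<'E'
from h import *
np.set_printoptions(precision=4,suppress=True)
print("cam",ray("top",(0,0))[0],ray("side",(0,0))[0])
def f(u,v,s,x,y,z,n="top"): return plane(n,((u+.5)/s-.5+x,(v+.5)/s-.5+y),z)
P={k:f(*v[:2],4.5,185,130,v[2]) for k,v in dict(TR=(665,35,.03),BR=(725,258,.03),TL=(28,205,.03),BL=(80,430,.03),
 lipTr=(683,112,.03),lipBr=(705,185,.03),lipTl=(345,194,.03),lipBl=(380,275,.03),
 fT=(335,160,.038),fB=(370,310,.038),nT=(345,212,.038),nB=(357,262,.038),eT=(252,236,.038),eB=(265,281,.038)).items()}
for k,v in P.items(): print(k,v*1000)
ang=lambda a,b:np.degrees(np.arctan2(*(P[b]-P[a])[1::-1]))
for a,b in [("TR","TL"),("BR","BL"),("lipTr","lipTl"),("lipBr","lipBl"),("nT","eT"),("nB","eB")]: print(a,b,ang(a,b),np.linalg.norm(P[a]-P[b]))
for a,b in [("BR","TR"),("BL","TL"),("fB","fT"),("nB","nT"),("eB","eT")]: print(a,b,ang(a,b)+90,np.linalg.norm(P[a]-P[b]))
E
```

```text
cam [ 0.3897 -0.092   0.9307] [0.2183 0.4543 0.4543]
TR [ 635.703  -108.0347   30.    ]
BR [ 519.1143 -140.5264   30.    ]
TL [540.7295 221.441   30.    ]
BL [424.5396 187.8868  30.    ]
lipTr [ 595.0095 -117.9661   30.    ]
lipBr [ 556.8742 -129.8182   30.    ]
lipTl [549.1888  56.0853  30.    ]
lipBl [507.2383  36.4669  30.    ]
fT [565.4103  60.5779  38.    ]
fB [488.1487  39.8226  38.    ]
nT [538.4243  54.431   38.    ]
nB [512.6804  47.3397  38.    ]
eT [525.1907 101.8346  38.    ]
eB [502.074   94.1707  38.    ]
TR TL 106.07996921734595 0.3428909638060996
BR BL 106.06506868857656 0.3417596353688553
lipTr lipTl 104.74902693284186 0.17998173721820748
lipBr lipBl 106.62029237296338 0.17353515135293068
nT eT 105.59808392502448 0.049216121276300276
nB eB 102.76122382568502 0.0480170589565936
BR TR 105.5724659787789 0.12103152733374689
BL TL 106.10806560139878 0.12093791487970607
fB fT 105.03678930994415 0.08000084792806487
nB nT 105.40051292598557 0.02670277438603075
eB eT 108.34188179411376 0.024354060026581203
```

```bash
python3 - <<'E'
from h import *
np.set_printoptions(precision=4,suppress=True)
im=cv2.imread("pics/top0.png")[...,::-1]; s=cv2.imread("pics/side0.png")[...,::-1]
zoom(im,405,205,455,255,12,"pics/z4.png")
zoom(s,360,125,420,180,10,"pics/z5.png")
E
```

```text
(no output)
```

View pics/z4.png

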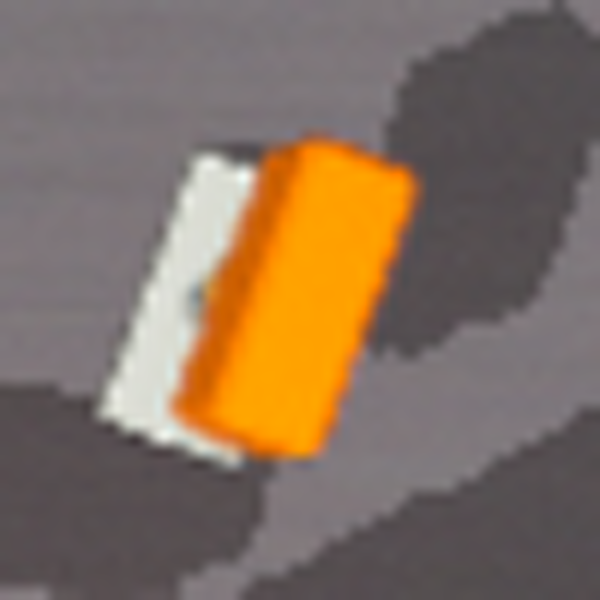

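View pics/z5.png

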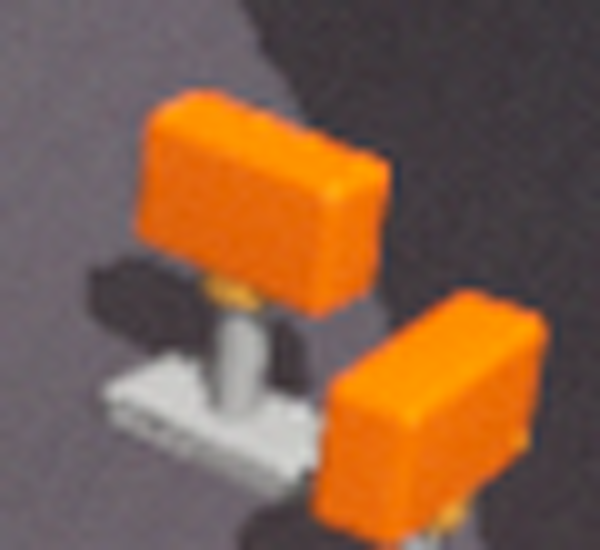

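```bash
python3 - <<'E'
from h import *
np.set_printoptions(precision=4,suppress=True)
f=lambda u,v,z:1000*plane("top",((u+.5)/12-.5+405,(v+.5)/12-.5+205),z)
A,B,Cc,D=[f(u,v,.08) for u,v in((305,138),(418,180),(318,458),(208,412))]
print(A,B,Cc,D,(A+B+Cc+D)/4)
an=lambda a,b:np.degrees(np.arctan2(b[1]-a[1],b[0]-a[0]))
print(an(D,A),an(Cc,B),np.linalg.norm(A-D),np.linalg.norm(A-B),np.linalg.norm(B-Cc))
H1,H2,H3=[f(u,v,.009) for u,v in((205,152),(100,415),(240,465))]
print(H1,H2,H3,an(H2,H1),np.linalg.norm(H1-H2))
u=(H1-H2)/np.linalg.norm(H1-H2); n=np.array([u[1],-u[0],0]); print("head centre",(H1+H2)/2+14*n)
# side shank base check
g=lambda u,v,z:1000*plane("side",((u+.5)/10-.5+360,(v+.5)/10-.5+125),z)
print("side shank base",g(237,408,.009), "side bartop", np.mean([g(*p,.08) for p in((190,92),(388,160),(320,190),(150,128))],0))
o=manip.get_obs();import scipy.spatial.transform as t
R=t.Rotation.from_rotvec(o["ee_rot"]).as_matrix();print(R,np.degrees(np.arctan2(R[1,0],R[0,0])),o["tool_pos"])
E
```

```text
[ 452.038  -318.7374   80.    ] [ 444.9236 -338.6192   80.    ] [ 395.2619 -320.2963   80.    ] [ 402.9658 -301.039    80.    ] [ 423.7973 -319.673    80.    ]
-19.83236424631417 -20.251740133612078 52.1662346384934 21.116346347037002 52.93400708610744
[ 454.1525 -318.4347    9.    ] [ 403.0615 -297.8566    9.    ] [ 394.0705 -324.4799    9.    ] -21.938251919013346 55.07943090202997
head centre [ 423.3765 -321.1318    9.    ]
side shank base [ 426.4106 -324.1145    9.    ] side bartop [ 427.2352 -319.6267   80.    ]
[[-0.2991  0.9542 -0.0005]
 [ 0.9542  0.2991  0.0016]
 [ 0.0017 -0.     -1.    ]] 107.40379501726778 [ 0.1645 -0.5244  0.2305]
```

Target bolt: about (424.5, -320.3) mm with its bar at -20.7°. Seat: about (519, 79) mm with the slot direction at 106°. I'll move over the bolt.

```bash
python3 -m creep '[[85,50,40,0,-9],[85,100,80,0,-18],[85,150,120,0,-27],[85,200,160,0,-36],[85,230,184,0,-38]]' ; python3 -m creep '[[85,30,20,-40,0],[85,30,20,-70,0],[85,30,20,-70,0]]'
```

```text
time_s: 0.72
tool_pos: [0.3957, -0.3386, 0.2302]
ee_rot: [-2.583, -1.785, -0.002]
force: [0.9, -1.3, -0.4]
opening: 0.0852
time_s: 1.1
tool_pos: [0.4243, -0.3174, 0.1576]
ee_rot: [-2.578, -1.783, 0.003]
force: [0.1, -0.3, 0.3]
opening: 0.0849
```

```bash
cat >> h.py <<'E'
from scipy.spatial.transform import Rotation as Ro
def st():
    o=manip.get_obs();R=Ro.from_rotvec(o["ee_rot"]).as_matrix()
    print("t%.2f"%o["time_s"],"tcp",np.round(o["tool_pos"]*1000,1),"yaw %.1f"%np.degrees(np.arctan2(R[1,0],R[0,0])),"tilt",np.round(R[:2,2],3),"F",np.round(o["force"],1),"M",np.round(o["moment"],2),"op %.1f"%(1000*o["opening"]),"q6 %.0f"%np.degrees(o["joint_pos"][5]))
E
python3 - <<'E'
from h import *
st()
im=vision.capture("top"); s=vision.capture("side")
zoom(np.ascontiguousarray(s),330,90,450,190,6,"pics/a1.png")
zoom(np.ascontiguousarray(im),370,180,490,280,6,"pics/a2.png")
E
```

```text
t1.10 tcp [ 424.3 -317.4  157.6] yaw 69.3 tilt [-0.006  0.005] F [ 0.1 -0.3  0.3] M [-0.08  0.01  0.03] op 84.9 q6 -91
```

View pics/a1.png

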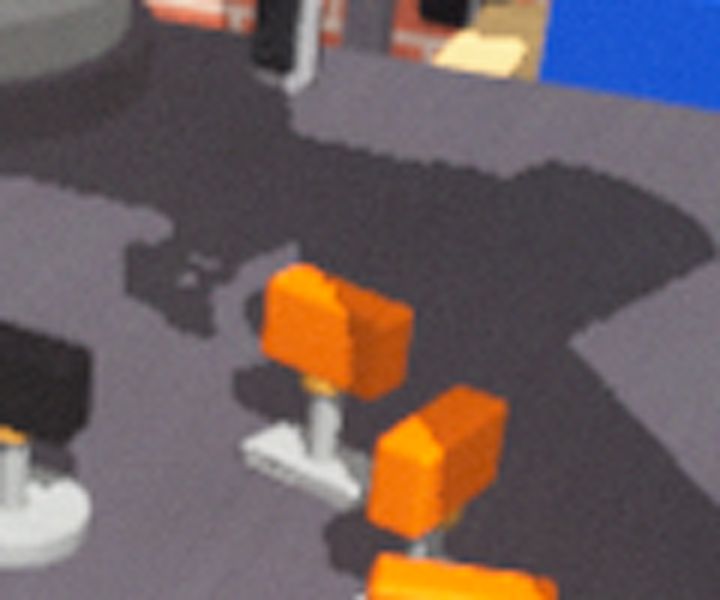

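View pics/a2.png

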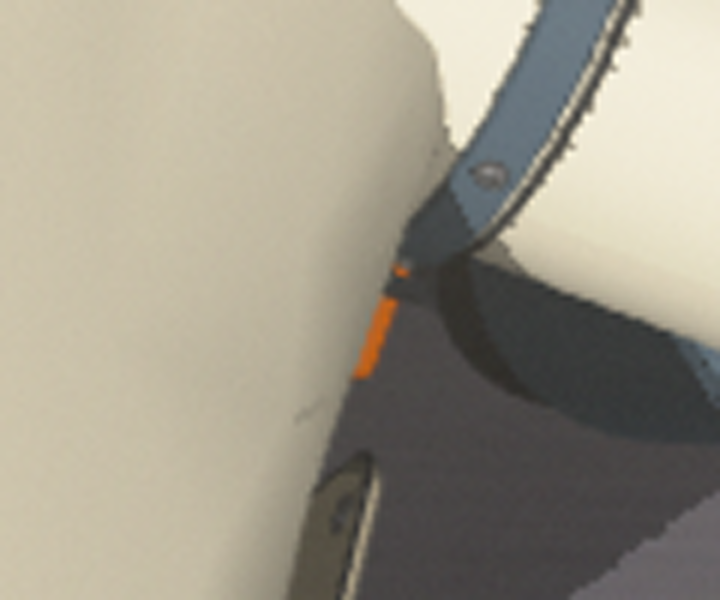

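```bash
python3 - <<'E'
from h import *
print(np.degrees(manip.get_obs()["joint_pos"]).round(1)); print(proj("side",(.424,-.317,.1576)),proj("side",(.424,-.317,.19)))
E
```

```text
[-20.   14.5  -4.3  -0.1 -71.2 -90.7]
[390.70237452 106.38114435] [392.53196221  91.47824298]
```

```bash
python3 -m creep '[[85,0,-3,-30,0],[85,0,-3,-60,0],[85,0,-3,-90,0],[85,0,-3,-110,0],[85,0,-3,-112,0]]'; python3 - <<'E'
from h import *
st()
s=vision.capture("side")
zoom(np.ascontiguousarray(s),330,90,450,190,6,"pics/b1.png")
E
```

```text
time_s: 1.82
tool_pos: [0.4256, -0.3227, 0.0495]
ee_rot: [-2.585, -1.784, -0.001]
force: [-0.0, -0.1, 1.2]
opening: 0.0848
t1.82 tcp [ 425.6 -322.7   49.5] yaw 69.2 tilt [0.    0.001] F [-0.  -0.1  1.2] M [-0.02  0.01 -0.02] op 84.8 q6 -90
```

View pics/b1.png

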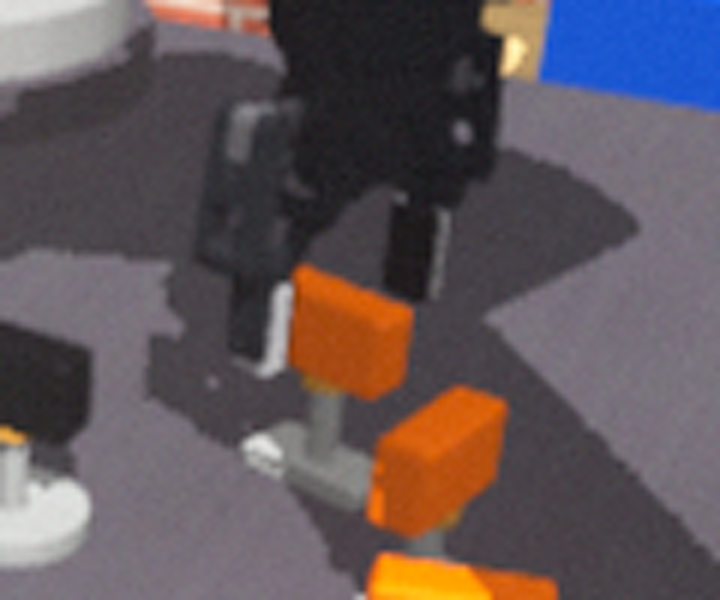

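The fingers straddle the orange bar, with pads at crop (275,320) and (420,250). I'll lower slightly and close.

```bash
python3 -m creep '[[85,-1,2,-4,0],[50,-1,2,-4,0],[10,-1,2,-4,0],[10,-1,2,-4,0],[10,-1,2,-4,0]]';python3 -m creep '[[10,0,0,0,0],[10,0,0,0,0],[10,0,0,0,0]]'; python3 - <<'E'
from h import *
st()
s=vision.capture("side")
zoom(np.ascontiguousarray(s),330,90,450,190,6,"pics/b2.png")
E
```

```text
time_s: 2.5
tool_pos: [0.4255, -0.321, 0.0465]
ee_rot: [2.584, 1.785, 0.003]
force: [0.2, -0.5, 2.4]
opening: 0.0214
time_s: 2.88
tool_pos: [0.4255, -0.321, 0.0465]
ee_rot: [2.584, 1.785, 0.003]
force: [0.3, 0.3, 0.5]
opening: 0.0211
t2.88 tcp [ 425.5 -321.    46.5] yaw 69.3 tilt [ 0.002 -0.   ] F [0.3 0.3 0.5] M [ 0.08  0.03 -0.02] op 21.1 q6 -90
```

View pics/b2.png

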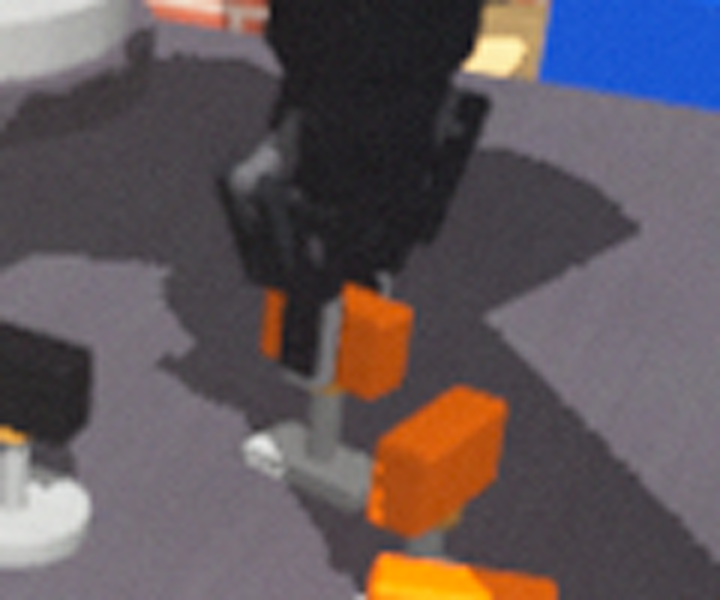

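Grasped, opening 21 mm. Next: lift, then carry to above the open slot, y_slot ≈ -105, i.e. world (548, -22) mm.

```bash
python3 -m creep '[[10,0,0,20,0],[10,0,0,50,0],[10,0,0,85,0],[10,0,0,115,0],[10,0,0,120,0]]';python3 - <<'E'
from h import *
st()
E
python3 -m creep '[[10,10,30,0,10],[10,30,75,0,20],[10,50,120,0,30],[10,70,165,0,40],[10,90,210,0,50]]'; python3 -m creep '[[10,10,30,0,10],[10,20,50,0,20],[10,30,70,0,30],[10,35,85,0,40],[10,35,90,0,50]]'; python3 - <<'E'
from h import *
st()
E
```

```text
time_s: 3.55
tool_pos: [0.4262, -0.3213, 0.1677]
ee_rot: [2.582, 1.783, 0.005]
force: [0.3, -0.9, -4.2]
opening: 0.0212
t3.55 tcp [ 426.2 -321.3  167.7] yaw 69.3 tilt [ 0.005 -0.001] F [ 0.3 -0.9 -4.2] M [-0.03 -0.04 -0.02] op 21.2 q6 -90
time_s: 4.18
tool_pos: [0.5155, -0.1095, 0.1655]
ee_rot: [-1.58, -2.714, -0.005]
force: [0.1, -0.7, -2.5]
opening: 0.0216
time_s: 4.8
tool_pos: [0.5496, -0.0185, 0.1629]
ee_rot: [-0.275, -3.122, -0.004]
force: [-0.4, 0.0, -3.5]
opening: 0.0212
t4.80 tcp [549.6 -18.5 162.9] yaw 169.9 tilt [-0.007  0.003] F [-0.4  0.  -3.5] M [-0.02 -0.03  0.01] op 21.2 q6 -24
```

Turn the remaining 26° (jaw yaw to 196°) and look.

```bash
python3 -m creep '[[10,-1,-3,-10,10],[10,-1,-3,-20,20],[10,-1,-3,-30,26],[10,-1,-3,-40,26],[10,-1,-3,-40,26]]'; python3 - <<'E'
from h import *
st()
im=vision.capture("top"); s=vision.capture("side")
zoom(np.ascontiguousarray(s),180,100,340,310,2.8,"pics/c1.png")
zoom(np.ascontiguousarray(im),185,130,360,230,4.5,"pics/c2.png")
E
```

```text
time_s: 5.42
tool_pos: [0.5473, -0.0215, 0.1208]
ee_rot: [0.43, -3.101, -0.001]
force: [0.5, -0.8, -1.9]
opening: 0.0214
t5.42 tcp [547.3 -21.5 120.8] yaw -164.2 tilt [-0.011 -0.001] F [ 0.5 -0.8 -1.9] M [-0.06 -0.02 -0.02] op 21.4 q6 2
```

View pics/c1.png

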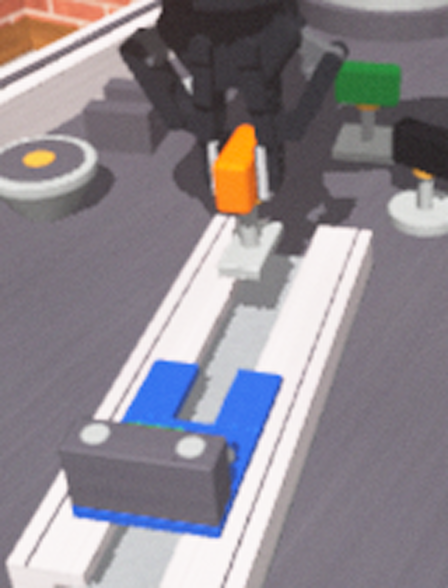

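View pics/c2.png

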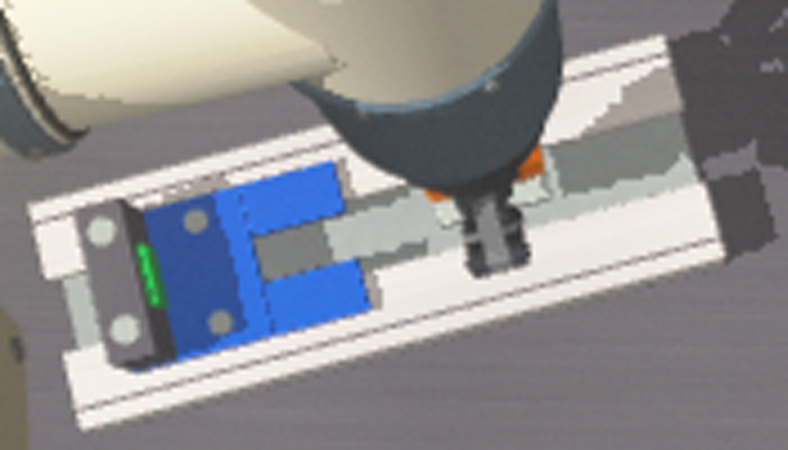

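```bash
python3 - <<'E'
from h import *
im=vision.capture("top"); s=vision.capture("side")
zoom(np.ascontiguousarray(s),245,135,290,205,8.5,"pics/c3.png")
zoom(np.ascontiguousarray(im),270,155,320,195,12,"pics/c4.png")
E
```

```text
(no output)
```

View pics/c3.png

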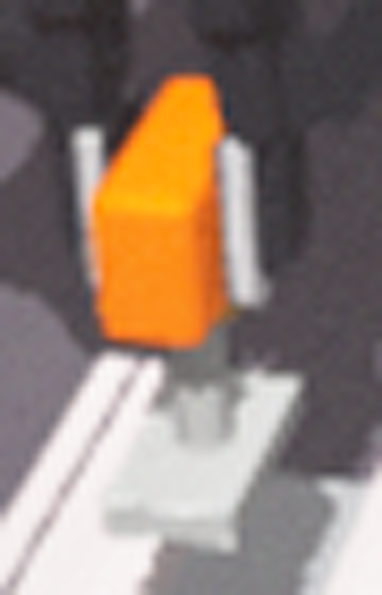

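View pics/c4.png

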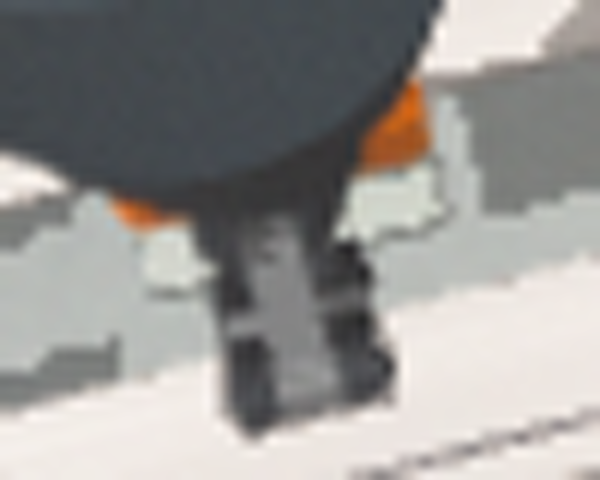

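```bash
python3 - <<'E'
from h import *
np.set_printoptions(precision=1,suppress=True)
S=np.array([518.8,78.9]); y=np.array([np.cos(np.radians(106)),np.sin(np.radians(106))]); x=np.array([y[1],-y[0]])
def loc(P): d=P[:2]-S; return np.array([d@x,d@y])
T=lambda u,v,z:loc(1000*plane("top",((u+.5)/12-.5+270,(v+.5)/12-.5+155),z))
Sd=lambda u,v,z:loc(1000*plane("side",((u+.5)/8.5-.5+245,(v+.5)/8.5-.5+135),z))
for p in((150,292),(443,222)): print("top",T(*p,.083),T(*p,.074))
for p in((105,512),(240,527),(300,378)): print("side",Sd(*p,.083))
print("shank base",Sd(203,440,.083)); print("bar top fl, fr",Sd(97,205,.154),Sd(212,205,.154),"back",Sd(175,78,.154),Sd(210,78,.154))
print("tcp",loc(np.array([547.3,-21.5])))
E
```

```text
top [-13.6 -76.8] [-11.9 -76.3]
top [ -15.  -131.6] [ -13.3 -131.7]
side [ 15.5 -79.3]
side [-13.3 -79.4]
side [ -10.1 -138.1]
shank base [   3.6 -109.7]
bar top fl, fr [ 11.6 -81.1] [-10.2 -85.4] back [  12.9 -136.9] [   5.8 -138.3]
tcp [  -0.3 -104.4]
```

Head is centred across the slot to about 1 mm, and its long side is along it (y −77 to −132). I'll descend.

```bash
python3 -m creep '[[10,0,0,-12,0],[10,0,0,-24,0],[10,0,0,-36,0],[10,0,0,-42,0],[10,0,0,-42,0]]'; python3 -m creep '[[10,0,0,-8,0],[10,0,0,-16,0],[10,0,0,-23,0],[10,0,0,-23,0]]'; python3 - <<'E'
from h import *
st()
im=vision.capture("top"); s=vision.capture("side")
zoom(np.ascontiguousarray(s),210,135,310,265,4.5,"pics/d1.png")
zoom(np.ascontiguousarray(im),230,150,330,215,7,"pics/d2.png")
E
```

```text
time_s: 6.25
tool_pos: [0.5486, -0.0215, 0.0805]
ee_rot: [0.433, -3.104, -0.001]
force: [-0.5, -0.6, -4.2]
opening: 0.0213
time_s: 6.75
tool_pos: [0.548, -0.0216, 0.0567]
ee_rot: [0.433, -3.102, -0.001]
force: [0.2, 0.2, -3.2]
opening: 0.0214
t6.75 tcp [548.  -21.6  56.7] yaw -164.1 tilt [-0.009 -0.001] F [ 0.2  0.2 -3.2] M [ 0.05 -0.01 -0.04] op 21.4 q6 2
```

View pics/d1.png

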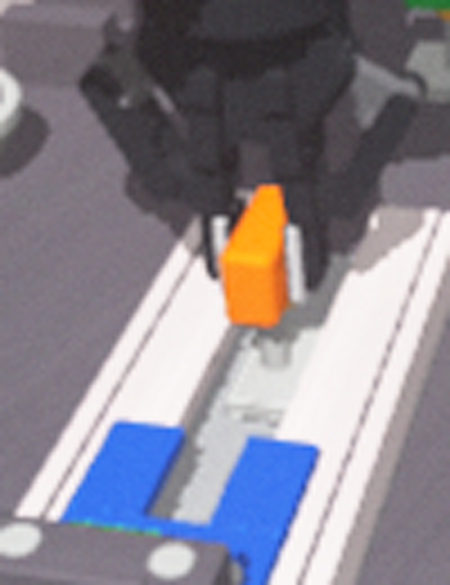

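View pics/d2.png

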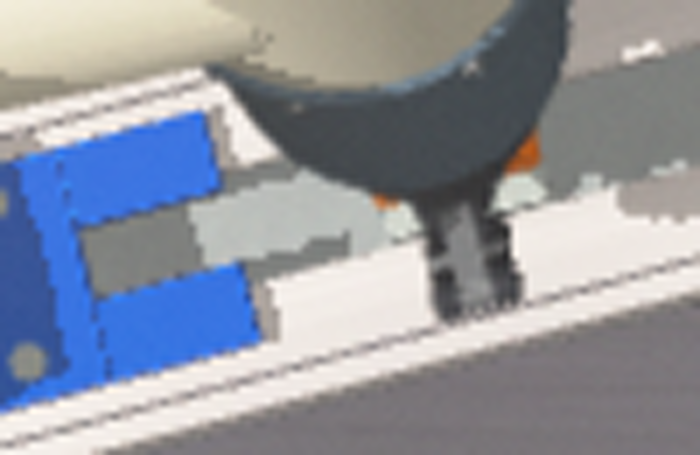

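Head is inside the slot with no contact force. The stated heights (bed top 30, collar 4 above foot) only agree if they are measured from the slot floor, so I'll recompute the seat with the bed top at z = 36 mm.

```bash
python3 - <<'E'
from h import *
np.set_printoptions(precision=1,suppress=True)
f=lambda u,v,z:(1000*plane("top",((u+.5)/4.5-.5+185,(v+.5)/4.5-.5+130),z))[:2]
R=(f(665,35,.036)+f(725,258,.036))/2; L=(f(28,205,.036)+f(80,430,.036))/2
F=(f(335,160,.044)+f(370,310,.044))/2; N=(f(345,212,.044)+f(357,262,.044))/2; E_=(f(252,236,.044)+f(265,281,.044))/2
y=(L-R)/np.linalg.norm(L-R); x=np.array([y[1],-y[0]]); print("dir",np.degrees(np.arctan2(y[1],y[0])))
print("seat from foot",F+30*y,N+30*y,"from end",E_-20*y)
S=(F+30*y+N+30*y+2*(E_-20*y))/4
print("centreline offs of bed vs S",(R-S)@x,(L-S)@x,(F-S)@x,(N-S)@x,(E_-S)@x,"S",S)
# side check
im=vision.capture("side")
g=lambda p,z:(1000*plane("side",p,z))[:2]-S
zoom(np.ascontiguousarray(im),195,210,295,300,8,"pics/d3.png")
t=manip.get_obs()["tool_pos"][:2]*1000; print("to go",S-t, (S-t)@x,(S-t)@y)
E
```

```text
dir 106.07253126390646
seat from foot [517.6  78.1] [516.3  78.8] from end [518.3  77.5]
centreline offs of bed vs S 0.2995965325808742 0.29959653258087304 -0.05277495708517389 -1.0356329717140655 0.5442039643995837 S [517.6  78. ]
to go [-31.2  99.5] -2.4536769923482007 104.21919196599362
```

View pics/d3.png

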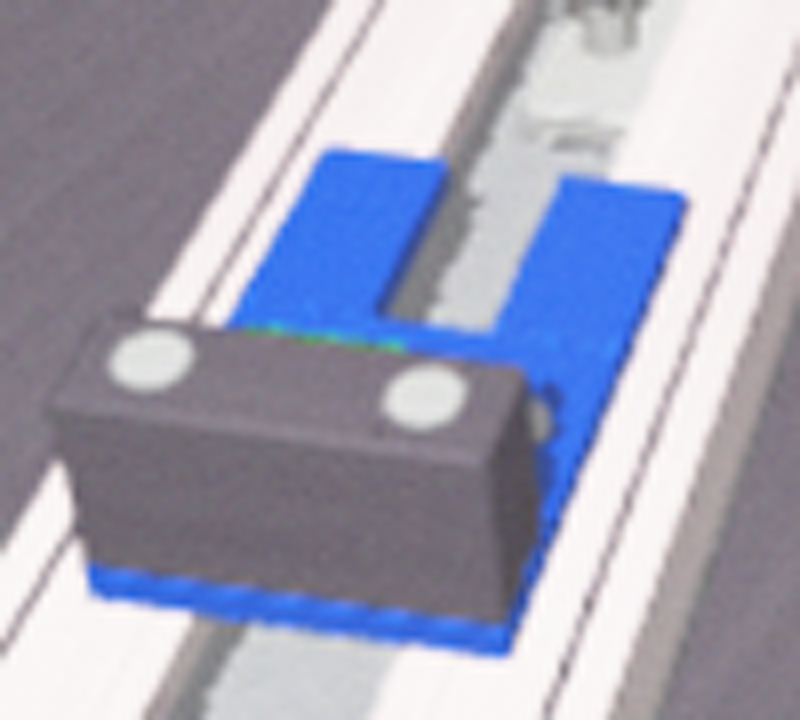

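```bash
python3 - <<'E'
from h import *
np.set_printoptions(precision=1,suppress=True)
S=np.array([517.6,78]);a=np.radians(106.07);y=np.array([np.cos(a),np.sin(a)]);x=np.array([y[1],-y[0]])
for n,p in dict(fl=(325,150),fr=(687,193),nl=(447,163),nr=(565,178),bl=(380,312),br=(495,330)).items():
    d=1000*plane("side",((p[0]+.5)/8-.5+195,(p[1]+.5)/8-.5+210),.044)[:2]-S; print(n,d@x,d@y)
E
python3 -m creep '[[10,-4,4,-1,0],[10,-7,16,-2,0],[10,-12,32,-2,0],[10,-16,48,-2,0],[10,-16,48,-2,0]]'; python3 - <<'E'
from h import *
st()
E
```

```text
fl 42.54107131298453 -28.174725420960797
fr -37.086523417622054 -29.101527143757966
nl 15.557204215052504 -28.968536196805918
nr -10.509262767552212 -28.954666407508643
bl 13.535933050609392 18.488200141126235
br -10.652002995811023 19.185836427586242
time_s: 7.52
tool_pos: [0.5326, 0.0282, 0.056]
ee_rot: [0.437, -3.104, -0.001]
force: [1.1, 0.2, -2.6]
opening: 0.0211
t7.53 tcp [532.6  28.2  56. ] yaw -164.0 tilt [-0.007 -0.   ] F [ 1.1  0.2 -2.6] M [-0.03 -0.05 -0.04] op 21.1 q6 -4
```

```bash
python3 -m creep '[[10,-4,14,0,0],[10,-8,28,0,0],[10,-12,42,0,0],[10,-15,51,0,0],[10,-15,51,0,0]]'; python3 - <<'E'
from h import *
st()
im=vision.capture("top"); s=vision.capture("side")
zoom(np.ascontiguousarray(s),190,150,310,310,3.7,"pics/e1.png")
zoom(np.ascontiguousarray(im),190,140,310,225,6.5,"pics/e2.png")
E
```

```text
time_s: 8.15
tool_pos: [0.5174, 0.0799, 0.056]
ee_rot: [0.439, -3.104, -0.001]
force: [-0.5, -0.6, -2.8]
opening: 0.021
t8.15 tcp [517.4  79.9  56. ] yaw -163.9 tilt [-0.007 -0.   ] F [-0.5 -0.6 -2.8] M [-0.05 -0.04 -0.05] op 21.0 q6 -10
```

View pics/e1.png

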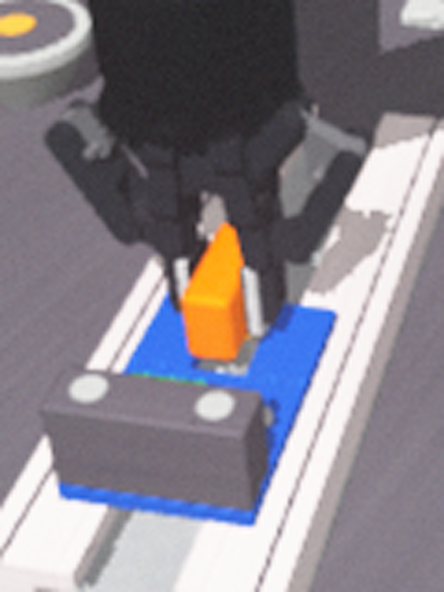

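View pics/e2.png

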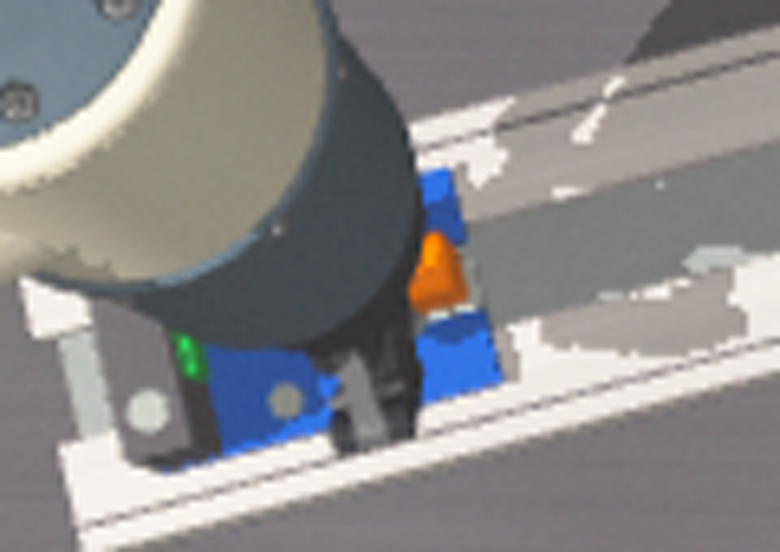

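```bash
python3 - <<'E'
from h import *
im=vision.capture("top"); s=vision.capture("side")
zoom(np.ascontiguousarray(s),225,200,275,260,9,"pics/e3.png")
zoom(np.ascontiguousarray(im),245,165,275,200,16,"pics/e4.png")
E
```

```text
(no output)
```

View pics/e3.png

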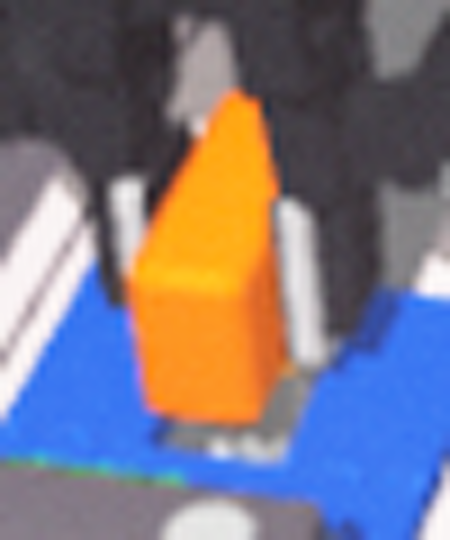

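View pics/e4.png

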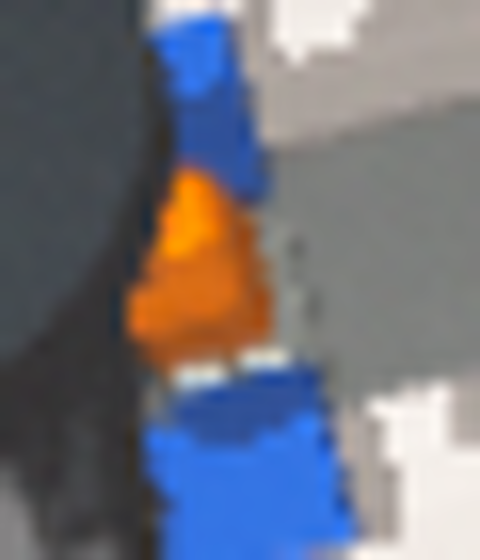

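```bash
python3 - <<'E'
from h import *
np.set_printoptions(precision=1,suppress=True)
S=np.array([517.6,78]);a=np.radians(106.07);y=np.array([np.cos(a),np.sin(a)]);x=np.array([y[1],-y[0]])
def g(n,p,s,o,z): d=1000*plane(n,((p[0]+.5)/s-.5+o[0],(p[1]+.5)/s-.5+o[1]),z)[:2]-S; return np.array([d@x,d@y])
for p,z in (((133,280),.0895),((240,285),.0895),((148,412),.0555),((262,420),.0555)): print("side",p,g("side",p,9,(225,200),z))
print("notch end edge side",g("side",(180,470),9,(225,200),.044),g("side",(300,462),9,(225,200),.044))
for p,z in (((150,365),.0555),((272,330),.0555),((262,180),.0895),): print("top",p,g("top",p,16,(245,165),z))
print("foot corner top", g("top",(268,195),16,(245,165),.044),g("top",(320,360),16,(245,165),.044))
E
```

```text
side (133, 280) [ 9.3 28.4]
side (240, 285) [-8.7 26.2]
side (148, 412) [12.2 23.6]
side (262, 420) [-8.  21.8]
notch end edge side [ 7.1 24.9] [-13.   18.9]
top (150, 365) [-9.3 -8.4]
top (272, 330) [ -9.  -26.3]
top (262, 180) [  5.1 -33.9]
foot corner top [ 12.3 -29.1] [-12.8 -30.5]
```

Shank is in the notch, within about 2 mm of the seat in both views. Quarter turn now.

```bash
python3 -m creep '[[10,0,1,0,-9],[10,0,1,0,-19],[10,0,1,0,-29],[10,0,1,0,-39],[10,0,1,0,-49]]'; python3 - <<'E'
from h import *
st()
E
python3 -m creep '[[10,0,0,0,-10],[10,0,0,0,-20],[10,0,0,0,-30],[10,0,0,0,-40],[10,0,0,0,-41]]'; python3 - <<'E'
from h import *
st()
im=vision.capture("top"); s=vision.capture("side")
zoom(np.ascontiguousarray(s),190,150,310,310,3.7,"pics/f1.png")
zoom(np.ascontiguousarray(im),190,140,310,225,6.5,"pics/f2.png")
E
```

```text
time_s: 8.98
tool_pos: [0.5177, 0.0793, 0.0559]
ee_rot: [-0.9, -3.003, -0.005]
force: [-0.0, -0.3, -3.0]
opening: 0.0212
t8.97 tcp [517.7  79.3  55.9] yaw 146.6 tilt [-0.005  0.005] F [-0.  -0.3 -3. ] M [ 0.01 -0.01 -0.01] op 21.2 q6 -59
time_s: 9.6
tool_pos: [0.5178, 0.079, 0.0559]
ee_rot: [-1.896, -2.499, -0.008]
force: [0.3, -0.3, -2.6]
opening: 0.0212
t9.60 tcp [517.8  79.   55.9] yaw 105.6 tilt [-0.001  0.007] F [ 0.3 -0.3 -2.6] M [-0.03 -0.01  0.02] op 21.2 q6 -100
```

View pics/f1.png

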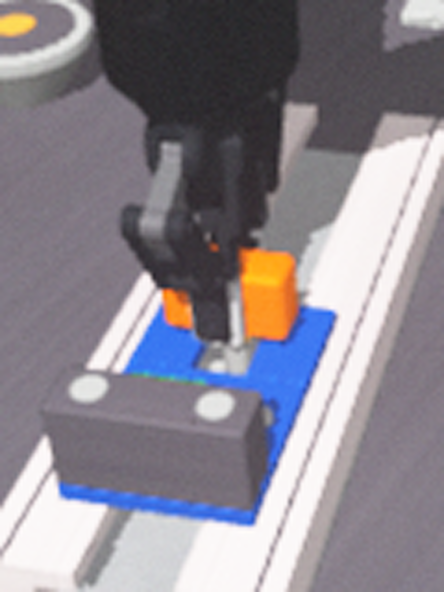

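View pics/f2.png

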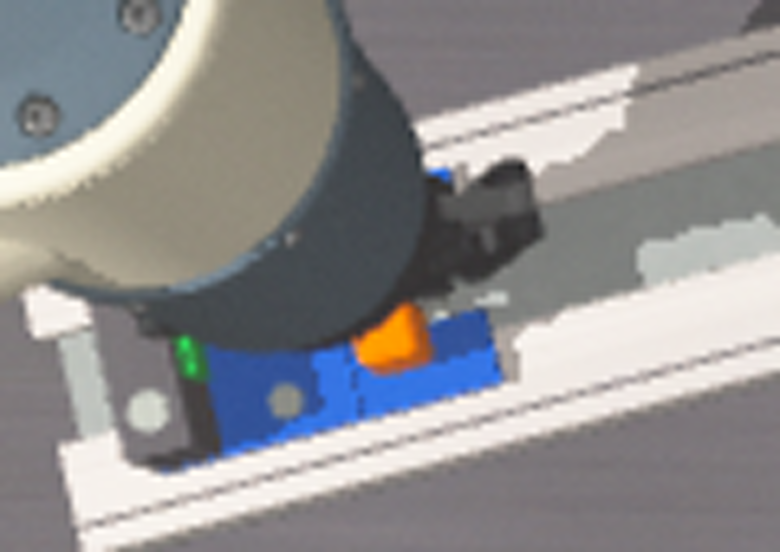

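Turned freely; the bar now lies square across. Lower gently to the floor.

```bash
python3 -m creep '[[10,0,0,-1,0],[10,0,0,-2,0],[10,0,0,-3,0],[10,0,0,-3,0]]'; python3 - <<'E'
from h import *
st()
E
```

```text
time_s: 10.2
tool_pos: [0.5177, 0.0791, 0.0528]
ee_rot: [-1.892, -2.502, -0.008]
force: [-0.6, -0.5, -3.6]
opening: 0.0217
t10.20 tcp [517.7  79.1  52.8] yaw 105.8 tilt [-0.001  0.007] F [-0.6 -0.5 -3.6] M [-0.02 -0.01 -0.  ] op 21.7 q6 -99
```

```bash
python3 -m creep '[[10,0,0,-1,0],[10,0,0,-1,0]]'; python3 - <<'E'
from h import *
st()
E
```

```text
time_s: 10.45
tool_pos: [0.5179, 0.0791, 0.0525]
ee_rot: [-1.892, -2.502, -0.008]
force: [-2.0, 0.4, 3.5]
opening: 0.0213
t10.45 tcp [517.9  79.1  52.5] yaw 105.8 tilt [-0.     0.007] F [-2.   0.4  3.5] M [ 0.04  1.   -0.01] op 21.3 q6 -99
```

Floor contact. Release and rise straight up.

```bash
python3 -m creep '[[26,0,0,0,0],[34,0,0,0,0],[42,0,0,0,0],[42,0,0,0,0]]'; python3 - <<'E'
from h import *
st()
E
python3 -m creep '[[42,0,0,10,0],[42,0,0,30,0],[42,0,0,50,0],[42,0,0,80,0],[42,0,0,110,0]]'; python3 -m creep '[[42,-20,-40,20,0],[42,-40,-80,40,0],[42,-60,-120,40,0],[42,-80,-160,40,0],[42,-80,-160,40,0]]'; python3 - <<'E'
from h import *
st()
im=vision.capture("top"); s=vision.capture("side")
zoom(np.ascontiguousarray(s),180,150,310,310,3.7,"pics/g1.png")
zoom(np.ascontiguousarray(im),190,140,310,225,6.5,"pics/g2.png")
cv2.imwrite("pics/g3.png",im[...,::-1])
E
```

```text
time_s: 10.95
tool_pos: [0.518, 0.0792, 0.0525]
ee_rot: [-1.892, -2.503, -0.009]
force: [-0.3, -0.6, -0.0]
opening: 0.0418
t10.95 tcp [518.   79.2  52.5] yaw 105.8 tilt [-0.     0.007] F [-0.3 -0.6 -0. ] M [ 0.01 -0.06  0.01] op 41.8 q6 -99
time_s: 11.58
tool_pos: [0.518, 0.0791, 0.1641]
ee_rot: [-1.892, -2.503, -0.009]
force: [-0.1, 0.7, 0.7]
opening: 0.0419
time_s: 12.2
tool_pos: [0.4369, -0.0828, 0.2053]
ee_rot: [-1.897, -2.501, -0.011]
force: [0.9, 0.8, 0.7]
opening: 0.0423
t12.20 tcp [436.9 -82.8 205.3] yaw 105.7 tilt [0.002 0.007] F [0.9 0.8 0.7] M [ 0.04 -0.02 -0.  ] op 42.3 q6 -84
```

View pics/g1.png

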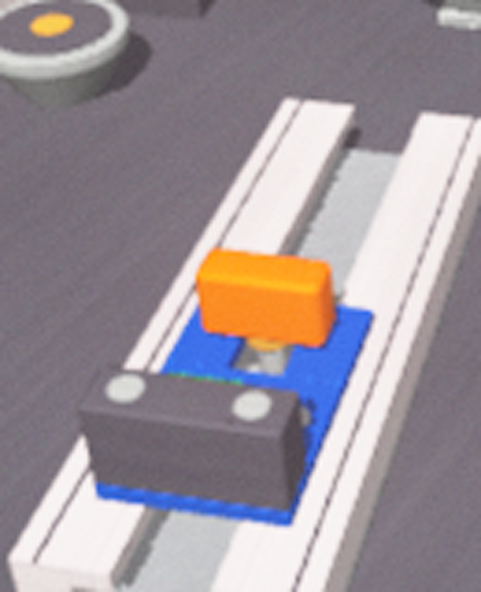

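View pics/g2.png

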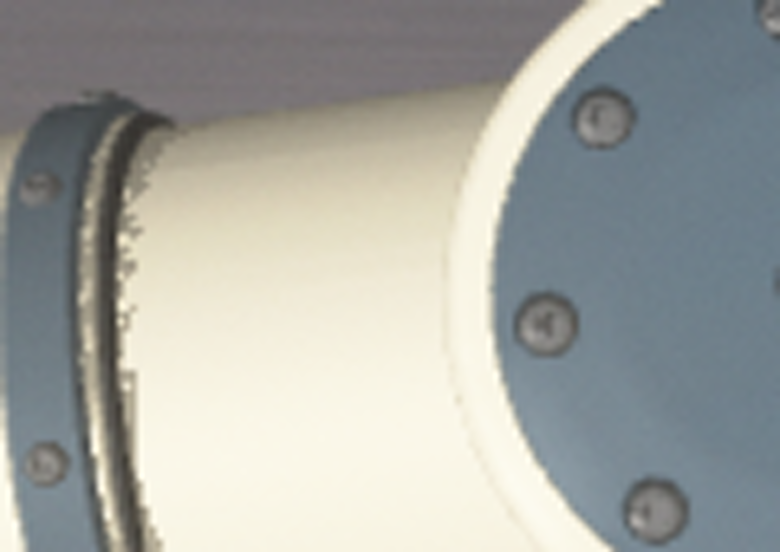

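View pics/g3.png

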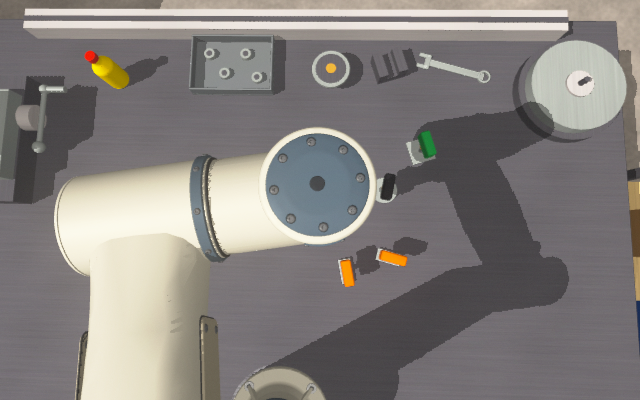

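The side view shows the bolt upright in the notch with its bar across the slot (crop (265,295)). The studs haven't moved. I'll clear the arm from the top view for a final check.

```bash
python3 -m creep '[[42,0,-50,20,0],[42,0,-100,20,0],[42,-10,-150,20,0],[42,-20,-200,20,0],[42,-30,-240,20,0]]'; python3 -m creep '[[42,-30,-40,0,0],[42,-60,-80,0,0],[42,-90,-110,0,0],[42,-120,-130,0,0],[42,-120,-130,0,0]]'; python3 - <<'E'
from h import *
st()
im=vision.capture("top"); s=vision.capture("side")
zoom(np.ascontiguousarray(s),205,200,295,275,8,"pics/k1.png")
zoom(np.ascontiguousarray(im),215,150,295,215,9,"pics/k2.png")
E
```

```text
time_s: 12.92
tool_pos: [0.4085, -0.3224, 0.2248]
ee_rot: [-1.893, -2.503, -0.011]
force: [0.6, -0.3, -0.4]
opening: 0.0418
time_s: 13.55
tool_pos: [0.2878, -0.4532, 0.2247]
ee_rot: [-1.895, -2.501, -0.01]
force: [0.3, 0.6, -0.1]
opening: 0.0421
t13.55 tcp [ 287.8 -453.2  224.7] yaw 105.7 tilt [0.001 0.007] F [ 0.3  0.6 -0.1] M [-0.05 -0.1  -0.03] op 42.1 q6 -33
```

View pics/k1.png

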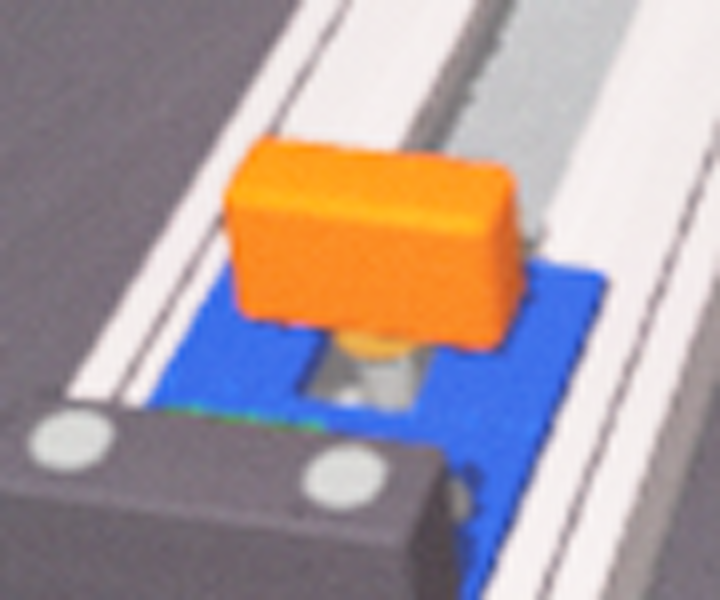

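View pics/k2.png

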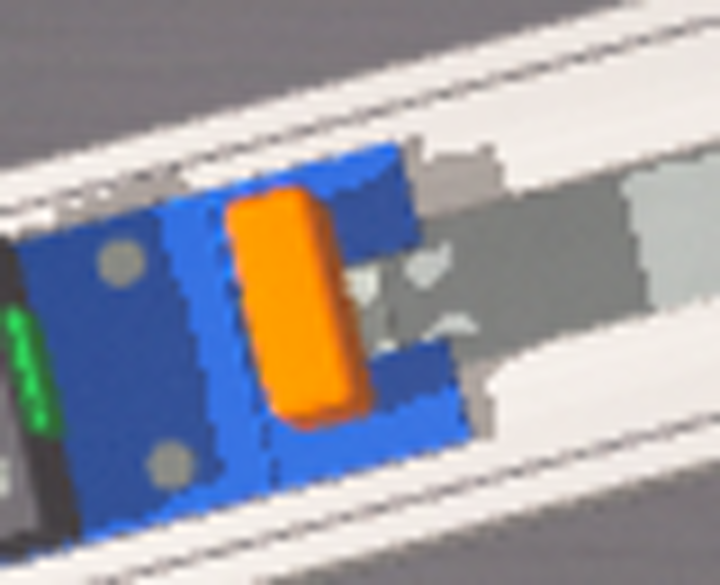

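```bash
python3 - <<'E'
from h import *
np.set_printoptions(precision=1,suppress=True)
S=np.array([517.6,78]);a=np.radians(106.07);y=np.array([np.cos(a),np.sin(a)]);x=np.array([y[1],-y[0]])
def g(n,p,s,o,z): d=1000*plane(n,((p[0]+.5)/s-.5+o[0],(p[1]+.5)/s-.5+o[1]),z)[:2]-S; return np.array([d@x,d@y])
q=[g("top",p,9,(215,150),.086) for p in((226,208),(310,187),(358,405),(275,415))]; print(np.array(q),np.mean(q,0))
q=[g("side",p,8,(205,200),.086) for p in((262,138),(517,170),(497,228),(228,195))]; print(np.array(q),np.mean(q,0))
for r in [(226,208,275,415),(310,187,358,405)]:
  A=g("top",r[:2],9,(215,150),.086);B=g("top",r[2:],9,(215,150),.086);print("yaw err",np.degrees(np.arctan2(*(A-B)[::-1])))
E
```

```text
[[ 24.7   9.9]
 [ 24.4 -11.1]
 [-30.5  -9.7]
 [-27.6  10.4]] [-2.2 -0.1]
[[ 26.4  -8.1]
 [-26.5  -7.8]
 [-27.8  10.4]
 [ 26.5  10.6]] [-0.4  1.3]
yaw err -0.49679741212663747
yaw err -1.546379876441597
```

The bolt is within about 2 mm of the seat and about 1° of square. Handing in.

```bash
python3 - <<'E'
from h import *
print(manip.finish_job()); st()
E
```

```text
the job is handed in; nothing more can be done
None
the job is handed in; nothing more can be done
```

I took the rightmost of the three orange-handled bolts and lowered it lengthwise into the open part of the slot. I slid it along until its shank was in the blue foot's notch, gave it a quarter turn, set it on the slot floor, let go and drew the arm clear. The job was handed in at about 13.7 s.

**Last checks, from both cameras:**
- **Bolt:** it stands upright in the notch with the robot clear of it. The bar, and so the head, is square across the slot to about 0.5–1.5°.
- **Position:** along the slot, the bolt measured −0.1 mm from the seat in the top view and +1.3 mm in the side view. Across the slot it measured −2.2 mm and −0.4 mm. The views disagree by up to about 2 mm, which matches the stated calibration error.
- **Forces:** the readings printed after each move peaked at about 4 N.
- **Studs:** after release, the black and green studs stood where they began.

**Limits of the checks:** the head is hidden under the slot's lips, so I judged its angle from the grip bar parallel to it. The stated heights only agreed if measured from the slot floor, so I used a bed top 36 mm above the table. Contact with the slot floor at the expected height fits that.

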